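# Refit the knob on the chocolate warmer and hold it in

## Robot

A 6-joint arm with a two-finger parallel gripper is mounted at the origin on a cart in front of the work surface, level with it; the furniture and walls round the work are solid. World frame = base frame: x ahead of the robot, y to its left, z up, the work surface at z = 0. Lengths are in m, angles in rad, forces in N, time in s.
With the tool pointing down it reaches from about 0.15 to 0.775 m from the base axis. Payload 6.1 kg.
Tool frame: the origin (TCP) lies midway between the tips of the shut fingers; the grasp point (between the pads) lies 19 mm behind it; z points along the fingers, y is the line along which they close (so a half turn about z gives the same grasp; the last joint's range is limited). The gripper opens to 85 mm and grips with 20 to 120 N. Pads are 22 mm wide; open, the fingers measure 114 mm over their backs; the gripper's body (76 mm by 85 mm) begins 54 mm behind the grasp point. The pads swing forward as they close: fully open they stand 13 mm farther back than shut.
Start: joints at [-1.269, 0.126, -0.04, 1.405, 0, 1.571], TCP at [0.156, -0.501, 0.231] pointing down, gripper open.
Joint ranges: [-2.72, 2.72], [-0.95, 1.95], [-1.27, 1.35], [-1.78, 2.02], [-1.46, 1.47], [-3.14, 3.14]. Speed limits (rad/s): [2.39, 2.39, 3.01, 3.14, 3.14, 3.14].

## Interface

Orientations are given as a 3x3 rotation matrix whose columns are the frame's x, y, z axes.
In Python, from workcell import env, observe, cams, ticket, models gives the robot as it stands. Calls block until the motion is done:
- env.goto(position, orientation): joint-space move of the TCP to a pose.
- env.movel(position, frame=None, rate=0.15, force_limit=None): straight line of the TCP; frame=None keeps the orientation; rate is the mean speed in m/s. With force_limit (N) it stops when the force on the tool has changed by that much, and returns True; else False.
- env.move_joints(angles): joint-space move.
- env.gripper_to(opening, grip_force=None): opening from 0.0 (shut) to 1.0 (fully open); grip_force is the grip in N (None keeps the last); returns when the fingers have stopped.
- env.wait(seconds).
- env.solve_ik(position, orientation): joint angles nearest the present ones, or None.
- observe(): the state.
- cams.camera(name): name is "scene" or "top" or "wrist"; returns a dict with "img" (400x640x3 uint8, red, green, blue), "fx", "fy", "cx", "cy" (pixels), "extrinsics" (4x4, takes a point from world to camera coordinates); the wrist camera has in their place "T_tool_cam" (4x4, takes a point from camera to tool coordinates, whose origin is the TCP and whose axes are the flange's). Camera axes: x right, y down, z forward; pixel columns grow to the right and rows downward; lengths in m; the calibration is good to about 2 mm. A picture is of the moment at which its call begins: read the wrist's pose just before it. There is no depth.
A pose or a line that the arm cannot do raises env.PlanningError and nothing moves.
- ticket.close_job(): hands the job in; it is judged then, once.
Trained networks look in a picture, given as the dict that the camera call returned (one of the last four; its "shot" number tells which), for a name from the list of things; names that differ only in an ending like _2 or _b are one class to them, and where a whole thing is asked for, a point or a joint stands for the part that bears it (a point fixed in the world has none). Each returns a list of dicts, best first, with "score" (0 to 1); they miss things now and then, are a little off and sometimes report something else, mostly with a low value. They report only what shows in the picture. A call takes as long as a camera call. They do not tell look-alikes from the thing itself.
- models.regions_of(picture, name): "region" (400x640 bool, what is visible of it) and "bbox" ([centre column, centre row, width, height] in pixels, round what is visible of it).
The state is a dict: "t": time; "joint_pos": joint angles; "qd": joint speeds; "effort": joint torques, N m; "tool_pos": TCP position; "eef_rot": TCP orientation; "force": force on the tool from outside, world axes, zero at the start; "wrist_torque": the same for the moment, N m; "finger_gap": opening from 0.0 (shut) to 1.0 (fully open); "finger_force": force on a finger pad.
Only numpy, scipy, OpenCV 4.12 (cv2) and the standard library are available. Lean on these libraries where they do the work, as an engineer would, in place of code of your own. Each camera call takes 0.05 s, during which the arm holds its last target. There are 200 camera calls.

## Task

The black control knob has come off the two-pan chocolate warmer. Only one of the warmer's two bare D-shaped spindles is in use: feel which one springs down when pressed (the other is locked solid), turn the knob so that its pointer agrees with the flat of the spindle, push it fully home on the springy one, and press it down to the stop. Finish while still holding the knob pressed in with the fingers, and leave the other things on the counter where they are.

Things in the scene. Friction and masses are not known exactly. Their poses are not given: they have to be found in the camera images.
- knob: loose black knob, 60 g, upright: round skirt 44 mm across, 18 mm high; on it a bar grip 14 mm thick, from 18 to 41 mm above the underside. Origin: centre of the underside, z up. The bar lies along x, from +20 mm to its pointed end at -28 mm, which has a thin white line on top. Below, a D-shaped bore 20 mm across, 15 mm deep; its flat wall is on the pointer's side (-x), 4 mm from the axis
- warmer: low white two-pan chocolate warmer, fixed, 170 mm deep (x), 260 wide (y); origin: centre of its underside; x points away from its front, z up. Along the front (-x) runs a flat control strip 50 mm above the counter with two bare upright steel spindles. 90 mm behind each spindle's axis is the centre of a round pan 88 mm across; its lid is up to 66 mm high, its lid knob up to 77 mm
- left_spindle (a point): tip centre of the unpressed spindle on the warmer's +y side (the robot's left), 76 mm up; axes as the warmer's. Stays put when the spindle is pressed. Spindle: 18 mm dia., 26 mm tall, upper 17 mm D-shaped, flat facing the front (-x), 3 mm off the axis; 1.5 mm lead-in. The knob fits (1 mm play) only with its x along this x (pointer to the front); home, its underside is 15 mm below the tip
- right_spindle (a point): the same for the look-alike spindle on the warmer's -y side (right, seen from the robot), 130 mm from the other. Which of the two is springy differs from time to time and cannot be seen
- press (a joint): how far the springy spindle is pressed down, whichever side it is on: 0 at rest, 0.006 m at its stop. It starts to move at about 3.5 N and takes about 6.5 N at the stop. The locked spindle does not give
- order_pad: bystander: small red spiral notebook 100 x 74 x 15 mm lying on the counter; origin: centre of its underside
- tealight: bystander: small white tealight, 38 mm across and 15 mm high; origin: centre of its underside
- ink_pad: bystander: flat dark blue tin, 61 x 91 x 17 mm; origin: centre of its underside
- pointer (a point): tip of the knob's pointed bar end, at its top: 28 mm along -x and 41 mm above the knob's origin
Not all that is in view belongs to the job. What is shaped like the knob but green, orange or turquoise is not meant.

How it is judged:
On the way:
1. the knob is lifted clear of the counter (height (world z) of knob above 0.06 m), for 0.2 s.
At the end, for the whole second after the job is handed in: Fingers touch the knob (over 2 N) and hold it at rest, fully home on the springy spindle (axis within 2 mm, turned within 0.3 rad, pointer to the front, upright within 0.12 rad), pressed at least 4.5 of its 6 mm (knob underside 18.5 to 24 mm below the resting tip) (value of joint press above 0.0045 m and ((horizontal distance between knob and left_spindle below 0.002 m and z of knob in the frame of left_spindle between -0.024 and -0.0185 m and x of pointer in the frame of left_spindle below -0.02 m) or (horizontal distance between knob and right_spindle below 0.002 m and z of knob in the frame of right_spindle between -0.024 and -0.0185 m and x of pointer in the frame of right_spindle below -0.02 m)) and angle between the x axis of knob and the x axis of warmer, either way round below 0.3 rad and angle between knob's own z axis and vertical below 0.12 rad and contact force between the fingers and knob above 2 N and linear speed of knob below 0.02 m/s); the arm keeps its last pose, push and grip.
It fails at once if the notebook, the tealight or the ink tin is pushed more than 30 mm (distance of any of order_pad, tealight, ink_pad from where it was at the start of the episode above 0.03 m).
It also fails if it takes over 45 s, if anything falls off the work surface, if the arm or the gripper's body presses on something with over 40 N, if the wrist force passes 120 N, or if a joint passes its speed limit or range.

## Working session

There is one attempt and no reset: what is moved stays moved. The work goes in short steps, each a Python script; the robot and the scene stay as the last script left them, time stands still between calls to the robot, and variables do not carry over. Pictures are saved under pics/ and viewed, at most 10 in all, crops included, and the job is handed in when it is done.

```bash
mkdir -p pics; ls; cat > h.py <<'E'
import numpy as np, cv2
from workcell import env, observe, cams, ticket, models
def cam(n):
    s=observe(); p=cams.camera(n)
    if n=="wrist":
        T=np.eye(4);T[:3,:3]=s["eef_rot"];T[:3,3]=s["tool_pos"]
        p["c2w"]=T@np.array(p["T_tool_cam"])
    else: p["c2w"]=np.linalg.inv(np.array(p["extrinsics"]))
    return p
def save(p,f): cv2.imwrite("pics/"+f,p["img"][:,:,::-1])
def px2w(p,u,v,z):
    d=p["c2w"][:3,:3]@np.array([(u-p["cx"])/p["fx"],(v-p["cy"])/p["fy"],1]); o=p["c2w"][:3,3]
    return o+d*(z-o[2])/d[2]
def w2px(p,X):
    c=np.linalg.inv(p["c2w"])@np.append(X,1); return np.array([p["fx"]*c[0]/c[2]+p["cx"],p["fy"]*c[1]/c[2]+p["cy"]])
def down(yaw):  # tool z down, tool y at angle yaw from world x
    y=np.array([np.cos(yaw),np.sin(yaw),0]);z=np.array([0,0,-1.]);return np.column_stack([np.cross(y,z),y,z])
E
python3 - <<'E'
from h import *
for n in("scene","top"):
    p=cam(n); save(p,n+"0.png")
    for o in("knob","warmer","order_pad","tealight","ink_pad","left_spindle"):
        for r in models.regions_of(p,o)[:5]: 
            b=r["bbox"]; print(n,o,round(r["score"],2),np.round(b),np.round(px2w(p,b[0],b[1],.03),3))
print(observe()["t"],observe()["eef_rot"])
E
```

```text
pics
scene knob 0.86 [302. 295.  23.  21.] [0.421 0.261 0.03 ]
scene knob 0.68 [313. 247.  18.  29.] [0.482 0.157 0.03 ]
scene knob 0.57 [303. 218.  11.  25.] [0.553 0.112 0.03 ]
scene knob 0.54 [276. 271.  20.  26.] [0.503 0.255 0.03 ]
scene warmer 0.88 [352. 175. 108.  86.] [ 0.55  -0.081  0.03 ]
scene order_pad 0.87 [239. 230.  36.  36.] [0.644 0.234 0.03 ]
scene tealight 0.69 [346. 269.  17.  15.] [0.389 0.154 0.03 ]
scene ink_pad 0.77 [252. 333.  48.  52.] [0.444 0.38  0.03 ]
scene left_spindle 0.69 [349. 175. 108.  86.] [ 0.555 -0.078  0.03 ]
scene left_spindle 0.43 [279. 273.  16.  27.] [0.494 0.255 0.03 ]
top knob 0.71 [282. 213.  12.  13.] [0.484 0.15  0.03 ]
top knob 0.65 [249. 235.  14.  17.] [0.426 0.244 0.03 ]
top knob 0.59 [253. 208.  12.  18.] [0.5   0.235 0.03 ]
top knob 0.59 [297. 187.  17.  15.] [0.56  0.106 0.03 ]
top knob 0.39 [258. 157.  38.  33.] [0.652 0.219 0.03 ]
top warmer 0.96 [367. 186.  96.  68.] [ 0.559 -0.097  0.03 ]
top order_pad 0.78 [258. 158.  39.  36.] [0.651 0.221 0.03 ]
top tealight 0.73 [288. 249.  13.  13.] [0.383 0.133 0.03 ]
top ink_pad 0.96 [206. 229.  28.  33.] [0.445 0.365 0.03 ]
top left_spindle 0.75 [367. 187.  98.  68.] [ 0.556 -0.097  0.03 ]
0.7 [[ 9.54804387e-01  2.97234893e-01  1.49817130e-05]
 [ 2.97234893e-01 -9.54804387e-01 -3.42985077e-05]
 [ 4.10989203e-06  3.72014535e-05 -9.99999999e-01]]
```

View pics/top0.png

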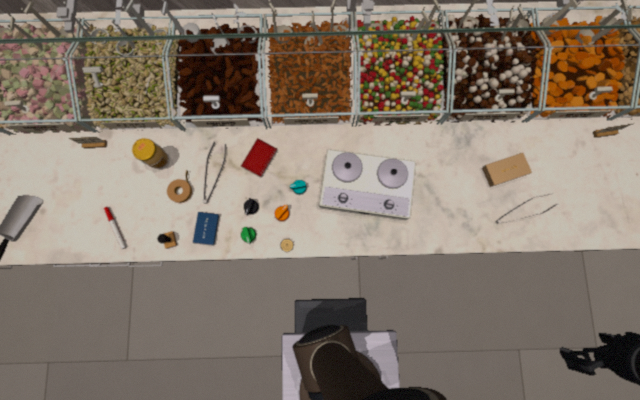

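View pics/scene0.png

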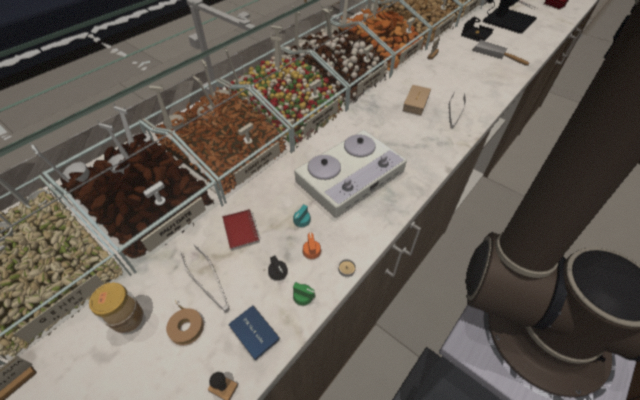

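The knob-shaped candidates in the top view are black (251,206), green (248,235), orange (283,213) and turquoise (299,187). There is also a black stamp at (165,239) and the spindles at (343,198) and (390,204). I choose the black one at (251,206). The warmer lies on the way to it, so I'll look at it closely with the wrist camera first.

```bash
python3 - <<'E'
from h import *
p=cam("top")
L=px2w(p,343,198,.076);R=px2w(p,390,204,.076);print(L,R)
w=cams.camera("wrist");print(np.round(w["T_tool_cam"],3),w["fx"])
m=(L+R)/2
yaw=np.arctan2((L-R)[1],(L-R)[0])
J=[]
for a in(yaw,yaw+np.pi):
    q=env.solve_ik([m[0],m[1],.26],down(a)); print(a,q); J.append(q)
q=min([j for j in J if j is not None],key=lambda j:abs(j[5])); env.move_joints(q)
w=cam("wrist");save(w,"w1.png");print(observe()["t"],w2px(w,L),w2px(w,R))
for o in("warmer","left_spindle","knob"):
    for r in models.regions_of(w,o)[:3]:print(o,r["score"],np.round(r["bbox"]))
import pickle;pickle.dump(w,open("w1.pkl","wb"))
E
```

```text
[ 0.51561653 -0.02178306  0.076     ] [ 0.49560669 -0.15001105  0.076     ]
[[ 0.    -0.951 -0.309  0.08 ]
 [ 1.    -0.     0.    -0.   ]
 [-0.    -0.309  0.951 -0.142]
 [ 0.     0.     0.     1.   ]] 344.8366372867978
1.4159959228748593 [-1.68280742e-01  1.04848660e-01 -6.65403671e-04  1.46528226e+00
  0.00000000e+00 -1.34803382e-02]
4.557588576464653 [-1.68280742e-01  1.04848660e-01 -6.65403671e-04  1.46528226e+00
  0.00000000e+00  3.12811232e+00]
2.8083 [380.13391418 174.07269843] [246.4365156  174.22934478]
warmer 0.65 [313. 214. 253. 152.]
left_spindle 0.66 [314. 214. 248. 151.]
knob 0.92 [618.  37.  44.  58.]
knob 0.85 [486. 185.  63.  37.]
knob 0.84 [535. 112.  65.  50.]
```

View pics/w1.png

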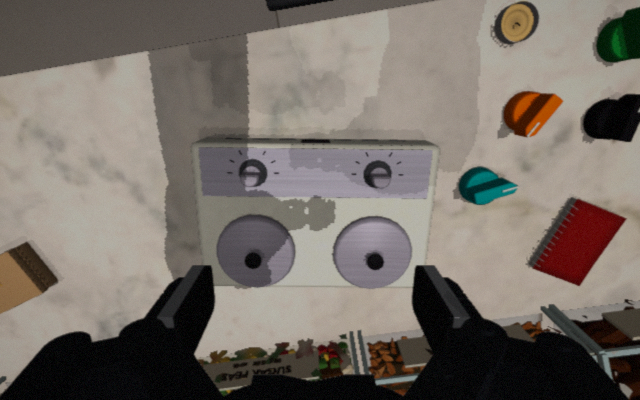

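The wrist view shows the spindles at about (252,174), which is the right one, and (378,176), the left one. The turquoise, orange, black and green knobs are at the upper right, with the black one at (615,118). I'll crop the spindles to refine their positions.

```bash
python3 - <<'E'
from h import *
im=cv2.imread("pics/w1.png")
c=np.hstack([cv2.resize(im[150:200,220:285],None,fx=6,fy=6,interpolation=2),cv2.resize(im[150:200,345:410],None,fx=6,fy=6,interpolation=2)])
cv2.imwrite("pics/c1.png",c)
E
```

```text
(no output)
```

View pics/c1.png

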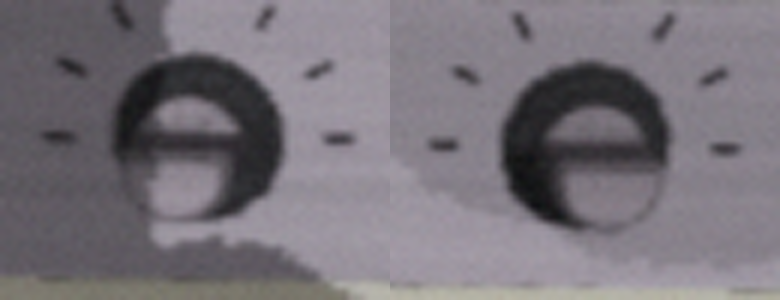

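```bash
python3 - <<'E'
from h import *
import pickle;w=pickle.load(open("w1.pkl","rb"))
print(w["c2w"][:3,3])
for n,b,t in(("R",(253.3,172.8),(250.5,186.7)),("L",(377.5,174.5),(382,188.3))):
    print(n,px2w(w,*b,.05)[:2],px2w(w,*t,.076)[:2])
p=w
B=[px2w(w,*b,.05)for b in((253.3,172.8),(377.5,174.5))]
d=B[1]-B[0];print(np.linalg.norm(d),np.arctan2(d[1],d[0])-np.pi/2)
# front strip edges / lid knobs
K=[px2w(w,*b,.077)for b in((253,261),(375,261))];print(K,np.linalg.norm(K[1]-K[0]))
E
```

```text
[ 0.42774358 -0.07371226  0.40234038]
R [ 0.50062791 -0.14866201] [ 0.50852148 -0.14876141]
L [ 0.52264668 -0.02041701] [ 0.53020997 -0.02135016]
0.1301214973315378 -0.17003510012520184
[array([ 0.58807784, -0.16302501,  0.077     ]), array([ 0.60798585, -0.03628667,  0.077     ])] 0.12829238602207607
```

```bash
python3 - <<'E'
from h import *
yaw=np.pi/2-.17
R=down(yaw)
env.gripper_to(0,30)
L=np.array([.524,-.020])
env.goto([*L,.088],R)
f0=observe()["force"]
for z in(.0765,.0745,.0725,.0705):
    hit=env.movel([*L,z],rate=.025,force_limit=12)
    s=observe();print(z,hit,s["tool_pos"],(s["force"]-f0),s["t"])
    if hit:break
env.movel([*L,.16])
print(observe()["t"])
E
```

```text
0.0765 False [ 0.5239478  -0.02005754  0.07646982] [-1.11353503 -0.26718137 -0.08767435] 5.1
0.0745 False [ 0.52419017 -0.02001109  0.07484494] [-1.86789534 -1.14499642  2.79761766] 5.35
0.0725 False [ 0.52419431 -0.02003572  0.07270251] [-1.45028199 -0.30644314  4.20829349] 5.6
0.0705 False [ 0.52419159 -0.02004145  0.07072417] [-1.25967336 -0.84722176  5.92891221] 5.85
6.6
```

The left spindle gives way on the spring curve: 2.8 to 5.9 N over about 4 mm. So left is the springy one. Next I look at the knob up close.

```bash
python3 - <<'E'
from h import *
import pickle
p=cam("top");print(px2w(p,251,206,.02))
k=px2w(p,251,206,.02)
env.gripper_to(1)
env.goto([k[0],k[1],.2],down(np.pi/2+.35))
w=cam("wrist");save(w,"w2.png");pickle.dump(w,open("w2.pkl","wb"));print(observe()["t"],w2px(w,k))
for r in models.regions_of(w,"knob")[:5]:print(r["score"],np.round(r["bbox"]))
u,v=w2px(w,k).astype(int)
x0=max(0,u-70);y0=max(0,v-60)
cv2.imwrite("pics/c2.png",cv2.resize(w["img"][y0:y0+120,x0:x0+140,::-1].copy(),None,fx=5,fy=5,interpolation=2));print(x0,y0)
E
```

```text
[0.50926186 0.24115497 0.02      ]
8.5167 [313.80076271 175.29601791]
0.86 [231. 120.  64.  50.]
0.69 [316. 179.  45.  52.]
0.66 [356.  95.  48.  64.]
0.64 [159. 179.  60.  45.]
243 115
```

View pics/c2.png

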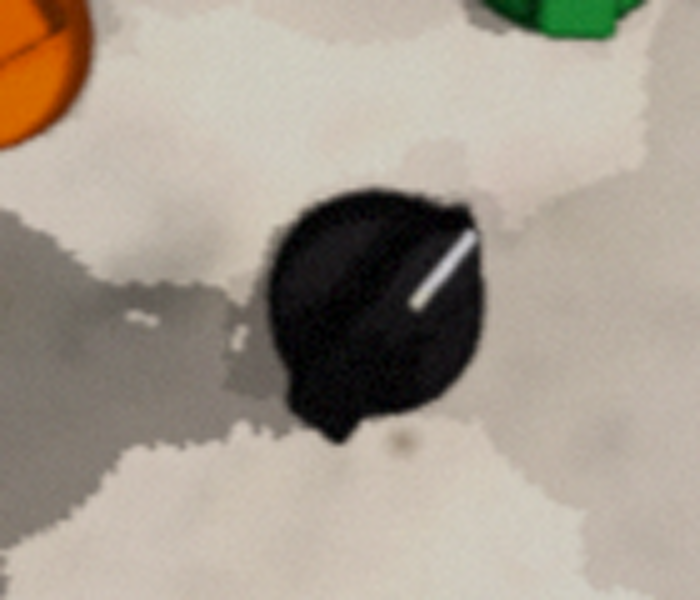

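The close crop confirms the black knob: its skirt is centred at crop (376,300), and the white pointer line runs from (414,306) to (474,234).

```bash
python3 - <<'E'
from h import *
import pickle
w=pickle.load(open("w2.pkl","rb"));g=lambda a,b,z:px2w(w,243+a/5,115+b/5,z)
a=g(414,306,.041);t=g(474,234,.041);c=g(376,300,.013)
d=(t-a)[:2];th=np.arctan2(d[1],d[0]);u=d/np.hypot(*d)
print(a,t,c,"pointer dir",th,"len",np.hypot(*d))
print("tip-28:",t[:2]-.028*u, "perp off of c",np.cross(u,c[:2]-t[:2]))
# tool y to knob y axis; target: pointer dir th -> pi-.17
dth=(np.pi-.17-th+np.pi)%(2*np.pi)-np.pi;print("rotate",dth)
for s in(0,np.pi):
  y=th+np.pi/2+s
  for z in(.12,.021):print(s,env.solve_ik([c[0],c[1],z],down(y)))
  print(env.solve_ik([.522,-.02,.1],down(y+dth)))
E
```

```text
[0.50154909 0.24977229 0.041     ] [0.4856515  0.25513803 0.041     ] [0.50911217 0.24569837 0.013     ] pointer dir 2.8160796050713106 len 0.016778691193556256
tip-28: [0.51218113 0.24618377] perp off of c 0.0014413460202239558
rotate 0.15551304851848258
0 [ 0.44963231  0.2231706  -0.16711912  1.18050661  0.         -2.3664473 ]
0 [ 0.44963231  0.28205568 -0.31822534  0.97051531  0.         -2.3664473 ]
[-0.03829544  0.15381538 -0.29698506  1.11999589  0.         -3.0098881 ]
3.141592653589793 [ 0.44963231  0.2231706  -0.16711912  1.18050661  0.          0.77514535]
3.141592653589793 [ 0.44963231  0.28205568 -0.31822534  0.97051531  0.          0.77514535]
[-0.03829544  0.15381538 -0.29698506  1.11999589  0.          0.13170456]<stdin>:7: DeprecationWarning: Arrays of 2-dimensional vectors are deprecated. Use arrays of 3-dimensional vectors instead. (deprecated in NumPy 2.0)
```

```bash
python3 - <<'E'
from h import *
import pickle
th=2.816;R=down(th+1.5*np.pi);c=[.5105,.2457]
env.gripper_to(.6)
env.goto([*c,.09],R)
env.movel([*c,.021],rate=.1,force_limit=15)
print(observe()["tool_pos"],observe()["force"])
env.gripper_to(0,60)
s=observe();print(s["finger_gap"],s["finger_force"],s["t"])
env.movel([*c,.16],rate=.15)
w=cam("wrist");save(w,"w3.png");pickle.dump(w,open("w3.pkl","wb"))
s=observe();print(s["finger_gap"],s["finger_force"],s["t"],s["tool_pos"])
E
```

```text
[0.5109621  0.24592287 0.02165404] [ 0.42105555 -0.66320185 -0.52549253]
0.14693003787130712 59.63767111301422 10.9583
0.14672667969000627 59.066171050071716 12.0833 [0.50990233 0.24540264 0.15873125]
```

View pics/w3.png

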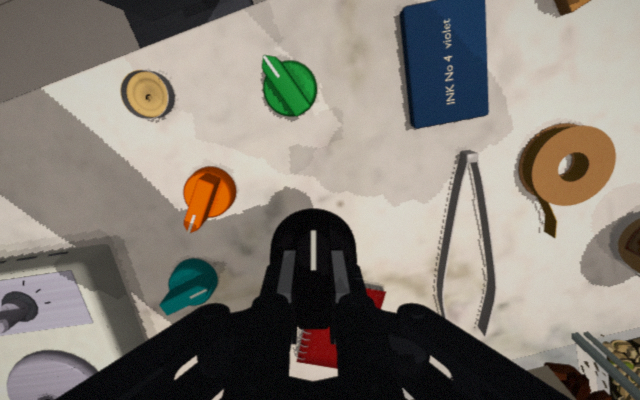

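The knob is held, with the pointer line at (313,230)–(313,271) and the skirt front edge at row 209. From these I compute its offset along the bar in the tool frame.

```bash
python3 - <<'E'
from h import *
import pickle
w=pickle.load(open("w3.pkl","rb"))
im=w["img"]
c=cv2.resize(im[195:290,250:380,::-1].copy(),None,fx=6,fy=6,interpolation=2)
cv2.imwrite("pics/c3.png",cv2.convertScaleAbs(c,alpha=2.5))
s=observe();tp=s["tool_pos"];R=s["eef_rot"]
f=lambda u,v,dz:np.round(R.T@(px2w(w,u,v,tp[2]+dz)-tp)*1000,1)
print("tip",f(313,230,.0193),f(313,271,.0193),"front skirt",f(313,209,-.0037),f(313,209,-.0217),"sides",f(270,243,-.0037),f(356,243,-.0037))
E
```

```text
tip [ 26.9   0.5 -19.3] [  9.1   0.5 -19.3] front skirt [27.4  0.5  3.7] [21.1  0.5 21.7] sides [ 10.7 -19.4   3.7] [10.7 20.5  3.7]
```

View pics/c3.png

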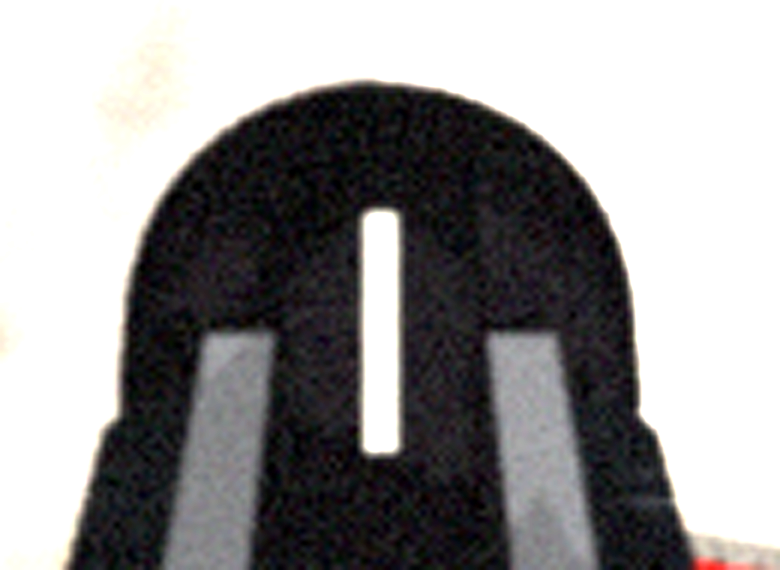

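```bash
python3 - <<'E'
from h import *
import pickle
R=down(np.pi/2-.17);L=np.array([.522,-.020]);x=np.array([np.cos(.17),-np.sin(.17)])
env.goto([*(L+.06*x),.15],R)
w=cam("wrist");pickle.dump(w,open("w4.pkl","wb"))
u,v=w2px(w,[*L,.076]).astype(int);print(u,v,observe()["t"],w["c2w"][:3,3])
x0,y0=u-60,max(0,v-45);print(x0,y0)
c=cv2.resize(w["img"][y0:y0+100,x0:x0+130,::-1].copy(),None,fx=6,fy=6,interpolation=2)
cv2.imwrite("pics/c4.png",cv2.convertScaleAbs(c,alpha=1.5))
E
```

```text
311 121 13.2333 [ 0.50347129 -0.01567557  0.29222333]
251 76
```

View pics/c4.png

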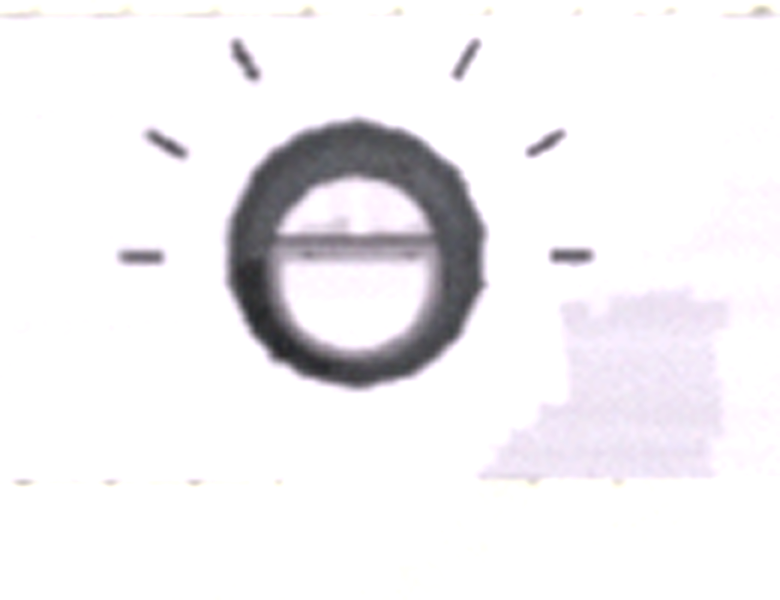

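```bash
python3 - <<'E'
from h import *
import pickle
w=pickle.load(open("w4.pkl","rb"));s=observe();tp=s["tool_pos"];R=s["eef_rot"]
g=lambda a,b,z:np.round(R.T@(px2w(w,251+a/6,76+b/6,z)-tp)*1000,1)
print("collar c",g(357,252,.05),"ticks",g(357,257,.05),"Dtop back",g(357,355,.075),"flat top",g(357,260,.075),"sides",g(270,300,.075),g(444,300,.075), "ledge front",g(355,176,.059),g(140,257,.05),g(572,257,.05))
print(tp)
E
```

```text
collar c [59.8 -1.7 99.9] ticks [59.2 -1.7 99.9] Dtop back [51.3 -1.5 74.9] flat top [60.9 -1.5 74.9] sides [ 56.9 -10.5  74.9] [56.9  7.5 74.9] ledge front [68.5 -1.8 90.9] [ 59.2 -26.5  99.9] [59.2 22.9 99.9]
[ 0.58107113 -0.02899588  0.14992006]
```

```bash
python3 - <<'E'
from h import *
import pickle
def f(w,u,v,z):  # tool-frame z
    T=np.array(w["T_tool_cam"]);d=T[:3,:3]@np.array([(u-w["cx"])/w["fx"],(v-w["cy"])/w["fy"],1]);o=T[:3,3]
    return np.round((o+d*(z-o[2])/d[2])*1000,1)
w=pickle.load(open("w3.pkl","rb"))
print("knob: tip",f(w,313,230,-.0193),"tail",f(w,313,271,-.0193),"front bottom",f(w,313,209,.0217))
w=pickle.load(open("w4.pkl","rb"))
g=lambda a,b,z:f(w,251+a/6,76+b/6,.15-z)
print("collar",g(357,252,.05),"back",g(357,355,.075),"ledge",g(357,176,.059))
for i in range(4):
    env.wait(.1);s=observe();print(s["tool_pos"],s["qd"].round(4)[:2] if hasattr(s["qd"],"round") else s["qd"])
E
```

```text
knob: tip [ 27.    0.5 -19.3] tail [  9.2   0.5 -19.3] front bottom [21.2  0.5 21.7]
collar [ 59.7  -1.3 100. ] back [51.2 -1.2 75. ] ledge [68.5 -1.2 91. ]
[ 0.58114561 -0.02876345  0.15004621] [-0.0019 -0.0029]
[ 0.58115629 -0.02895977  0.15007496] [-0.0054 -0.0005]
[ 0.58115671 -0.02933955  0.15008608] [-0.0058 -0.0001]
[ 0.58114121 -0.02967038  0.15004464] [-0.0064 -0.0009]
```

```bash
python3 - <<'E'
from h import *
import pickle
w=pickle.load(open("w4.pkl","rb"))
env.wait(.3);s=observe();n=cam("wrist");print(s["tool_pos"],observe()["tool_pos"])
a,b=[cv2.cvtColor(i["img"][76:176,251:381].copy(),cv2.COLOR_RGB2GRAY).astype(np.float32) for i in(w,n)]
print(cv2.phaseCorrelate(a,b))
E
```

```text
[ 0.58113987 -0.03019943  0.15000264] [ 0.58112147 -0.03023184  0.14999894]
((1.6443352592897043, -0.46197186050991235), 0.9922154865971318)
```

```bash
cat >> h.py <<'E'
Rp=down(np.pi/2-.17)
E
python3 - <<'E'
from h import *
P=np.array([.5210,-.0208])
env.goto([*P,.105],Rp);env.wait(.8)
s=observe();f0=s["force"];print(s["tool_pos"])
for z in(.096,.093,.089,.085,.083,.081,.079,.0773):
    hit=env.movel([*P,z],rate=.03,force_limit=12)
    s=observe();print(z,hit,np.round(s["tool_pos"],4),np.round(s["force"]-f0,1),np.round(s["wrist_torque"],2),round(s["t"],1))
    if hit:break
E
```

```text
[ 0.52096307 -0.02080141  0.10497051]
0.096 False [ 0.5208 -0.0208  0.0957] [-0.3 -0.3 -0. ] [-0.01  0.03  0.05] 15.6
0.093 False [ 0.5209 -0.0208  0.0928] [ 0.4 -0.1 -0.1] [-0.02 -0.04 -0.05] 15.9
0.089 False [ 0.5209 -0.0208  0.0888] [ 0.5 -0.2  0.6] [-0.03 -0.08 -0.  ] 16.2
0.085 False [ 0.5209 -0.0208  0.0847] [ 0.8 -0.4 -0.3] [ 0.   -0.05  0.02] 16.4
0.083 False [ 0.5209 -0.0208  0.0829] [0.5 0.1 0.7] [-0.05 -0.14  0.01] 16.7
0.081 False [ 0.5211 -0.0208  0.0813] [-0.2  0.5  3.1] [ 0.03  0.16 -0.01] 16.9
0.079 False [ 0.5212 -0.0208  0.0792] [-0.  -0.5  3.9] [-0.02  0.1   0.03] 17.2
0.0773 False [ 0.5212 -0.0208  0.0775] [-0.3  1.7  5.8] [0.01 0.09 0.02] 17.4
```

The knob slid on and is springing. Now I press it to the stop.

```bash
python3 - <<'E'
from h import *
P=[.5210,-.0208]
for z in(.0762,.0755):
    hit=env.movel([*P,z],rate=.02,force_limit=15)
    env.wait(.4);s=observe();print(z,hit,np.round(s["tool_pos"],4),np.round(s["force"],1),s["finger_gap"],s["finger_force"],s["t"])
save(cam("wrist"),"w5.png")
E
```

```text
0.0762 False [ 0.5212 -0.0208  0.0767] [-1.5 -0.2  7.2] 0.14897569216621 60.16250967979431 18.1
0.0755 False [ 0.5212 -0.0208  0.0766] [-3.8  0.1 11. ] 0.14734863015972513 60.805925130844116 18.75
```

View pics/w5.png

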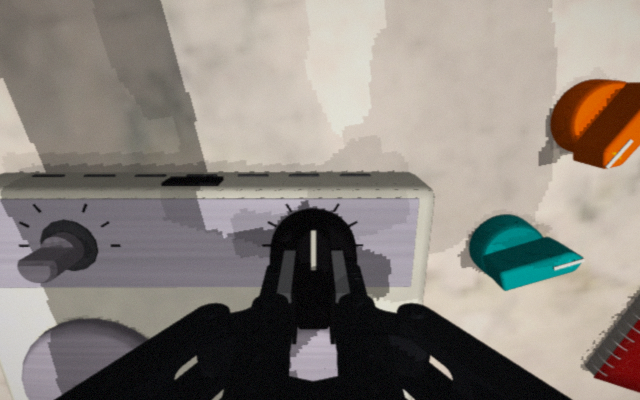

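The knob sits on the left spindle with its pointer line at (313,230)–(313,271) facing the front. The position stopped at 76.6 mm while the force rose to 11 N, so it is at the stop. The knob is still gripped, so I hand the job in.

```bash
python3 -c "
from h import *
print(ticket.close_job())"
```

```text
the job is handed in; nothing more can be done
None
```

The black knob is fully home on the left spindle (the springy one), pointer to the front, pressed to its stop and still held by the fingers; the job was handed in at about 19 s, and the judging result was not shown.

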